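Unhook the sampling cup and put it on the scale

ROBOT

A 6-joint arm with a two-finger parallel gripper is mounted at the origin on the work surface. World frame = base frame: x ahead of the robot, y to its left, z up, the work surface at z = 0. Lengths are in m, angles in degrees, forces in N, time in s.
With the tool pointing down it reaches from about 0.4 to 0.825 m from the base axis. Payload 7 kg.
Tool frame: the origin (TCP) lies at the very end of the fingers, on their centre line; the grasp point (between the pads) lies 19 mm behind it; x points along the fingers, y is the direction in which the jaws open and shut, and the axes are right-handed (so a half turn about x gives the same grasp; the last joint's range is limited). The gripper opens to 88 mm and grips with 3 to 60 N. Pads are 19 mm wide; open, the fingers measure 130 mm over their backs; the gripper's body (78 mm by 193 mm) begins 47 mm behind the grasp point.
Start: joints at [80.048, 20.546, 0.682, 0, -70.136, -16.507], TCP at [0.301, 0.604, 0.227] pointing down, gripper open.
Joint ranges: [-176.03, 176.03], [-82.01, 121.73], [-58.28, 71.71], [-173.87, 95.51], [-174.79, -0.11], [-173.66, 173.66]. Speed limits (degrees/s): [136.94, 136.94, 172.46, 180, 180, 180].

INTERFACE

Orientations are given as [roll, pitch, yaw] about the fixed x, y, z axes, in that order (R = Rz(yaw) Ry(pitch) Rx(roll)).
In Python, from plant import * gives the robot as it stands. The module is installed in compiled form; this text tells all that it offers.
- The arm moves only by the shell command python3 -m creep 'ROWS' [FORCE]. ROWS is a JSON object of lists of equal length, an entry for each row: "jaw": the closure, from -1 (fully open) to 1 (shut); "translation": the shift along the tool's x, y, z in m, a list of three; "roll": the turn about the tool's x in rad. A call has exactly 10 rows; each row shifts and turns the commanded pose from where the row before left it, along the tool's axes as they then stand; what a row does not reach is not made up. A row lasts 1/10 s, in which the tool goes at most 50 mm and 8.59 degrees, less where a joint would pass 70% of its speed; a pose out of reach is approached as far as the arm can. A call with a gripper value outside its range is refused whole. The fingers move at their own pace and stop on an object; FORCE is the grip in N (left out, the last holds). Time passes only in rows, so rows that do not move let the fingers close, or fill a call up. It gives the time, the measured TCP pose, the force and the opening at its end, in the units of the state.
- get_state(): the state, without advancing time (a new reading comes with each control period).
- capture(name): name is "side" or "top"; returns a dict with "image" (384x512x3 uint8, red, green, blue), "fovy" (degrees; the focal length in pixels is half the picture's height over the tangent of half this angle, whatever the lens; pixels are square), "cx", "cy" (the principal point, pixels), "pose" (4x4, takes a point from camera to world coordinates). Camera axes: x right, y up, looking along -z (the intrinsics and any distortion apply to the point x, -y, -z); pixel columns grow to the right and rows downward; lengths in m; the calibration is good to about 2 mm. A picture is of the moment at which its call begins. There is no depth.
- close_job(): hands the job in, once; it reports no verdict.
The state is a dict: "time_s": time; "joints": joint angles; "qd": joint speeds; "joint_torque": joint torques, N m; "tcp_pos": TCP position; "eef_rot": TCP orientation; "contact_force": force on the tool from outside, world axes, zero at the start; "moment": the same for the moment, N m; "gripper_width": finger opening in m.
Only numpy, scipy, OpenCV 4.12 (cv2) and the standard library are available. Lean on these libraries where they do the work, as an engineer would, in place of code of your own. Each camera call takes 0.05 s, during which the arm holds its last target.

TASK

Take the steel sampling cup off its safety hook and stand it upright on the pan of the bench scale, roughly in the middle, gently, then let go. Press the hook's sprung keeper open with the cup's own hanging bar (never with the gripper), feel for the stop behind it, and lift the bar out through the gap without forcing anything: never load the hook with more than about 10 N. Leave the two paint tins and the roll of tape where they are.

Things in the scene. Friction and masses are not known exactly. Their poses are not given: they have to be found in the camera images.
- cup_grip (a point): Centre of the cup's black grip, 18 mm thick (x), 60 long (y), 24 high; grip it across the 18 mm, firmly (40 N or more). z up, y along grip and bar. The cup is one rigid steel piece, 0.22-0.45 kg: an open cup 64 mm across, 60 high, under an upright bail of two legs 76 mm apart along y with the grip at its top, 205 mm above the cup's underside.
- cup_bar (a point): Centre of the cup's hanging bar: 10 mm thick, round below, flat on top, 76 mm long along y between the legs, 40 mm straight below the grip's centre, 165 mm above the cup's underside and 105 mm above its rim. At the start it lies in the hook's seat.
- cup_foot (a point): Centre of the cup's flat underside, 62 mm across.
- hook: Safety hook on its fixed stand; origin on the work surface below the inner face of the nose; z up, x from the open nose to the post (x = 92-118 mm, 197 mm high). Base plate 12 mm high, x = -33 to 137 mm, 130 mm wide. A level steel arm, 32 mm wide with its dark clip, runs through the cup's bail; its top is 200 mm up, its underside (with the clip) 152 mm up.
- hook_seat (a point): Where the bar's centre lies at rest: x = 6.5 mm, z = 205 mm in the hook's frame, same axes; 1.5 mm of play along x. A nose ahead of the bar (to 212 mm up) and the clip's flat lip above it (213-218 mm up) stop it from being lifted straight out: it must first be pressed towards +x, against the keeper, until clear of the lip.
- hook_stop (a point): Mean place of the bar's centre when pressed fully back (x = 24 mm, z = 205 mm in the hook's frame): two rigid dark cheeks on the clip, up to 216 mm, stop it. The clip is clamped up to 10 mm either way from this point, different each time and not measured. Only in the last 3 mm before the true stop is the bar clear of the lip; best lift 1 to 1.5 mm short of it.
- hook_front (a point): Mean place of the front top edge of the clip's lip (x = -20 mm, z = 218 mm in the hook's frame; real place up to 10 mm either way in x). With the bar lifted 30 mm from its seat (centre 235 mm up) it is over everything and the cup's rim is still 22 mm under the arm; draw the cup off level until the bar is at hook x = -70 mm or beyond, before raising it more.
- keeper (a joint): Angle of the keeper: aluminium tongue 8 mm wide in the middle of the hook, pivot 40 mm below the arm's top, tip 12 mm above it. 0 rad: upright, shut, its face at hook x = 13 mm; grows as it leans back to the post, about 0.12-0.6 with the bar at the stop. Its spring resists the bar with 2 N at first, 3 to 4 N far back; the stop shows as a sharper rise (3 N per mm or more).
- pan (a point): Centre of the top of the scale's round steel pan, 136 mm across, 38 mm above the work surface, fixed; the scale's grey base is 200 x 170 x 26 mm, its display on the -x side.
- tin_a: Bystander: closed paint tin 80 mm across, 93 mm high; origin under its centre.
- tin_b: Bystander: closed paint tin 68 mm across, 78 mm high, red cap; origin under its centre.
- tape: Bystander: roll of paper tape lying flat, 90 mm across, 24 mm high; origin under its centre.
Mind the look-alikes: they are no part of the job. Of the things that look like the hook, take the one that is farthest from the robot's base at the start.

How it is judged:
By the outcome, as a careful person would: the job done as asked, in the order asked, and still so for the second after the job is handed in, with the robot touching nothing.
It also fails if it takes over 72 s, if anything falls off the work surface, if the arm or the gripper's body presses on something with over 40 N, if the wrist force passes 120 N, or if a joint passes its speed limit or range.

## Working session

There is one attempt and no reset: what is moved stays moved. The work goes in short steps, Python scripts to look and compute and a shell command to move; the robot and the scene stay as the last step left them, time stands still between calls to the robot, and variables do not carry over. Pictures are saved under pics/ and viewed, and the job is handed in when it is done.

```bash
mkdir -p pics; ls
python3 - <<'E'
from plant import *
import cv2,numpy as np,pickle
s=get_state(); print(s)
for n in("side","top"):
    c=capture(n); cv2.imwrite(f"pics/{n}0.png",c["image"][:,:,::-1]); pickle.dump(c,open(f"{n}0.pkl","wb"))
    print(n,{k:(v if k!="image" else v.shape) for k,v in c.items()})
E
```

```text
pics
{'time_s': 0.0, 'joints': array([ 8.00482109e+01,  2.05917064e+01,  6.33966505e-01, -1.84528023e-02,
       -7.01331457e+01, -1.65072428e+01]), 'qd': array([-0.06076797, -0.05091701, -0.04168646, -0.0978775 , -0.02149126,
       -0.06990256]), 'joint_torque': array([ 4.02722644e-04, -5.82715666e+01,  2.93050128e+01,  6.99698657e+00,
        6.86248895e-03, -1.65653405e-04]), 'tcp_pos': array([0.30056779, 0.6038661 , 0.2256263 ]), 'eef_rot': array([  95.70294272,   89.90747317, -110.76237393]), 'contact_force': array([-1.25762188, -0.12674299,  0.13004162]), 'moment': array([-0.04223801, -0.04142531,  0.00640713]), 'gripper_width': 0.0874361580129801}
side {'image': (384, 512, 3), 'fovy': 46.75192219434493, 'cx': 260.4490234554874, 'cy': 193.25554360444664, 'pose': array([[ 0.68261563,  0.44473226, -0.57986991, -0.2734597 ],
       [-0.7307294 ,  0.42450809, -0.5346283 , -0.61599178],
       [ 0.00839301,  0.78867363,  0.6147548 ,  0.98931245],
       [ 0.        ,  0.        ,  0.        ,  1.        ]])}
top {'image': (384, 512, 3), 'fovy': 42.07074589183972, 'cx': 249.01857157430143, 'cy': 192.1808470993285, 'pose': array([[-0.01204307,  0.97594182, -0.21769825,  0.20732843],
       [-0.99991953, -0.01088583,  0.00651437,  0.09879921],
       [ 0.00398782,  0.21775918,  0.97599438,  1.48648915],
       [ 0.        ,  0.        ,  0.        ,  1.        ]])}
```

View pics/side0.png

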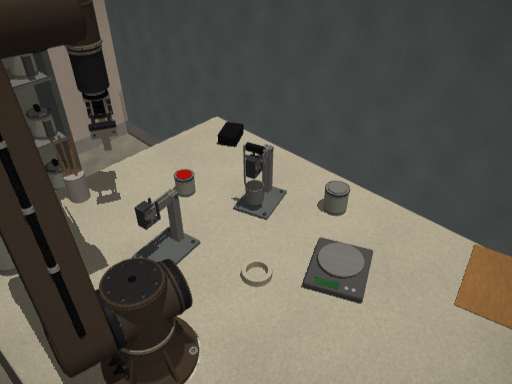

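View pics/top0.png

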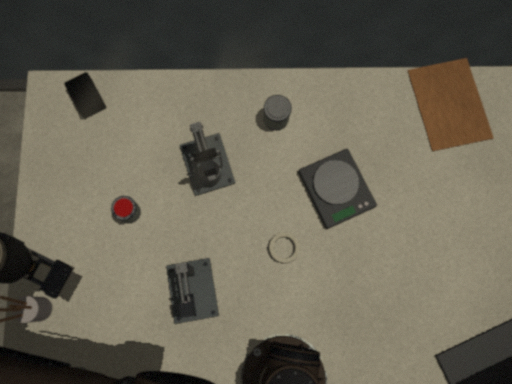

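The side view shows the cup on the far hook at about (258,180), with the empty look-alike at (165,220). In the top view the hook is at about (205,160), the pan at (336,182), the tins at (277,110) and (124,209), and the tape at (282,248). I'll zoom in next.

Run:
```python
import cv2,pickle,numpy as np
s=pickle.load(open("side0.pkl","rb"))["image"][:,:,::-1]; t=pickle.load(open("top0.pkl","rb"))["image"][:,:,::-1]
def prep(im,x,y,w,h,k,name):
    c=cv2.resize(im[y:y+h,x:x+w],None,fx=k,fy=k,interpolation=cv2.INTER_CUBIC)
    c=np.clip(c.astype(float)*1.5,0,255).astype(np.uint8)
    for i in range(0,w,10): cv2.line(c,(i*k,0),(i*k,6 if i%50 else 14),(0,255,255),1); 
    for i in range(0,h,10): cv2.line(c,(0,i*k),(6,i*k),(0,255,255),1)
    cv2.imwrite(name,c)
prep(s,220,130,80,100,6,"pics/s_hook.png"); prep(t,165,110,80,90,6,"pics/t_hook.png")
```

```text
(no output)
```

View pics/s_hook.png

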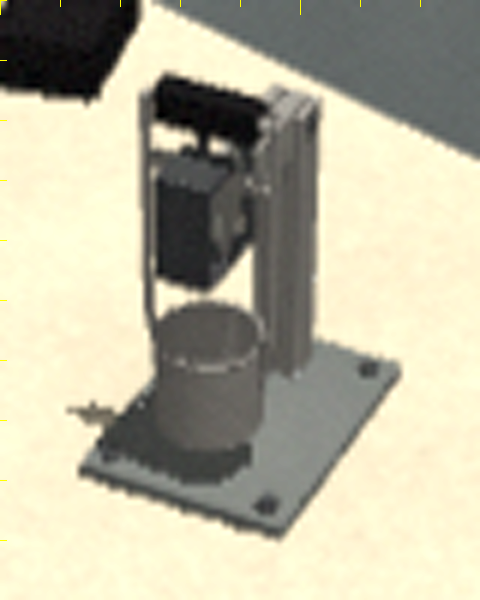

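View pics/t_hook.png

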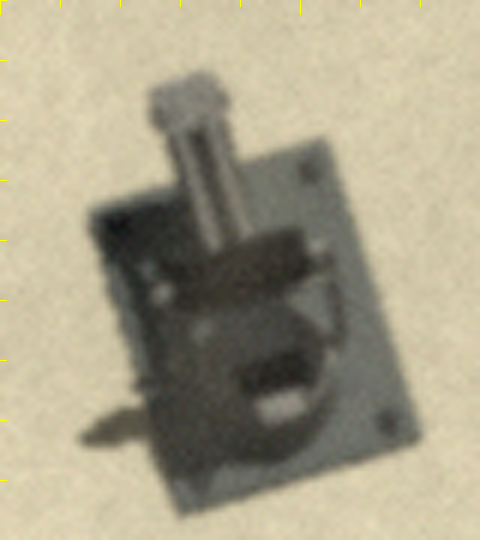

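```bash
cat > h.py <<'E'
import numpy as np,cv2,pickle
from scipy.optimize import least_squares
def proj(c,P):
    P=np.atleast_2d(P).astype(float); T=np.linalg.inv(c["pose"]); q=P@T[:3,:3].T+T[:3,3]
    f=192/np.tan(np.radians(c["fovy"]/2)); return np.c_[c["cx"]+f*q[:,0]/-q[:,2], c["cy"]-f*q[:,1]/-q[:,2]]
def back(c,u,v,z):
    f=192/np.tan(np.radians(c["fovy"]/2)); d=c["pose"][:3,:3]@np.array([(u-c["cx"])/f,-(v-c["cy"])/f,-1]); o=c["pose"][:3,3]
    return o+d*(z-o[2])/d[2]
def tri(cs,uvs):
    A=[];b=[]
    for c,(u,v) in zip(cs,uvs):
        f=192/np.tan(np.radians(c["fovy"]/2)); d=c["pose"][:3,:3]@np.array([(u-c["cx"])/f,-(v-c["cy"])/f,-1]); d/=np.linalg.norm(d)
        M=np.eye(3)-np.outer(d,d); A.append(M); b.append(M@c["pose"][:3,3])
    return np.linalg.lstsq(np.vstack(A),np.hstack(b),rcond=None)[0]
S=pickle.load(open("side0.pkl","rb"));T=pickle.load(open("top0.pkl","rb"))
def H(p,P): # hook frame->world
    c,s=np.cos(p[2]),np.sin(p[2]); P=np.atleast_2d(P); return np.c_[p[0]+c*P[:,0]-s*P[:,1],p[1]+s*P[:,0]+c*P[:,1],P[:,2]]
E
python3 - <<'E'
from h import *
cr=lambda x,y,ox,oy:((x+.5)/6-.5+ox,(y+.5)/6-.5+oy)
ts=[(183,515),(420,437),(327,138),(92,212)]; tp=np.array([cr(*p,165,110) for p in ts])
ss=[(82,466),(281,528),(401,367)]; sp=np.array([cr(*p,220,130) for p in ss])
pl=.012
Pt=[(-.033,.065,pl),(-.033,-.065,pl),(.137,-.065,pl),(.137,.065,pl)]
for p in tp: print(back(T,*p,pl))
for p in sp: print('s',back(S,*p,pl))
gt=cr(237,270,165,110); gs=cr(212,107,220,130)
print('grip tri',tri([T,S],[gt,gs]))
def r(p,dbg=0):
    e=[proj(T,H(p,Pt))-tp, proj(S,H(p,[Pt[0],Pt[1],Pt[2]]))-sp]
    g=H(p,[[.0065,0,.245]]); g0=[proj(T,g)-gt,proj(S,g)-gs]
    if dbg: print(e,g0,H(p,[[.0065,0,.245],[0.105,0,.197]]))
    return np.vstack(e).ravel()
b=least_squares(r,[.62,.2,.3]);print(b.x,np.degrees(b.x[2]));r(b.x,1)
# pan, tins, tape
print('pan',back(T,336,182,.038), back(S,341,259,.038))
print('tinA',back(T,277,105,.093),'tinB',back(T,124,209,.078),'tape',back(T,282,249,.024),'look',back(T,193,290,.012))
E
```

```text
[0.52802148 0.25197087 0.012     ]
[0.56710652 0.1324566  0.012     ]
[0.72702684 0.17970671 0.012     ]
[0.68820205 0.30063646 0.012     ]
s [0.5266627  0.24815947 0.012     ]
s [0.56546085 0.12915203 0.012     ]
s [0.72383517 0.17619856 0.012     ]
grip tri [0.586663   0.20478417 0.24467719]
[0.57780921 0.20026232 0.30025668] 17.20344049210427
[array([[-0.21012011,  0.31314683],
       [ 1.33499872,  0.49614531],
       [ 0.3273902 , -0.27157599],
       [-0.7174102 , -0.37998247]]), array([[-0.81595541, -0.62199451],
       [ 0.17372252,  0.09363064],
       [ 0.2050011 , -0.78721101]])] [array([[1.35634244, 0.46992978]]), array([[-0.46105854,  0.6439986 ]])] [[0.58401841 0.20218479 0.245     ]
 [0.67811158 0.23131769 0.197     ]]
pan [ 0.55868882 -0.17116401  0.038     ] [ 0.55778551 -0.17382107  0.038     ]
tinA [0.7830698  0.00301606 0.093     ] tinB [0.47610538 0.44828851 0.078     ] tape [ 0.36202849 -0.00546858  0.024     ] look [0.24759879 0.25478873 0.012     ]
```

```bash
cat >> h.py <<'E'
from scipy.spatial.transform import Rotation as Ro
HP=np.array([.5778,.2003,.3003]); 
def tool(s): return Ro.from_euler('xyz',s["eef_rot"],degrees=True).as_matrix()
def show(s):
    R=tool(s); ex=np.array([np.cos(HP[2]),np.sin(HP[2]),0]); ey=np.array([-ex[1],ex[0],0]); F=s["contact_force"]; p=s["tcp_pos"]-np.array([HP[0],HP[1],0])
    print("t %.2f tcp %s hook-frame(mm) x %.2f y %.2f z %.2f | F hx %.2f hy %.2f z %.2f | yaw_toolY-hookx %.2f w %.2f"%(s["time_s"],np.round(s["tcp_pos"],4),1e3*p@ex,1e3*p@ey,1e3*p[2],F@ex,F@ey,F[2],((np.degrees(np.arctan2(R[1,1],R[0,1])-HP[2])+90)%180-90),1e3*s["gripper_width"]), "M",np.round(s["moment"],2),"tilt",np.round(np.degrees(R[:2,0]),2))
    return R
def togo(s,target):
    print("tool-frame shift mm",np.round(1e3*tool(s).T@(np.array(target)-s["tcp_pos"]),1))
E
python3 - <<'E'
from plant import *
from h import *
s=get_state();R=show(s);print(R.round(3))
togo(s,[.585,.2035,.300])
a=Ro.from_matrix(R)
E
```

```text
t 0.10 tcp [0.3006 0.6039 0.2257] hook-frame(mm) x -145.43 y 467.54 z 225.70 | F hx 0.31 hy -0.36 z -0.49 | yaw_toolY-hookx 46.33 w 87.72 M [-0.   -0.04  0.01] tilt [-0.03 -0.08]
[[-0.001 -0.446 -0.895]
 [-0.001 -0.895  0.446]
 [-1.     0.001 -0.   ]]
tool-frame shift mm [ -73.9  231.8 -433.1]
```

```bash
python3 -m creep '{"jaw":[-1,-1,-1,-1,-1,-1,-1,-1,-1,-1],"translation":[[-0.01,0,0],[-0.01,0,0],[-0.01,0,0],[-0.01,0,0],[-0.01,0,0],[-0.01,0,0],[-0.01,0,0],[-0.005,0,0],[0,0,0],[0,0,0]],"roll":[0.09,0.09,0.09,0.09,0.09,0.09,0.09,0.09,0.088,0]}' 40
python3 - <<'E'
from plant import *
from h import *
s=get_state();R=show(s);print(R.round(3))
togo(s,[.585,.2035,.300])
E
```

```text
time_s: 1.1
tcp_pos: [0.3007, 0.6042, 0.3012]
eef_rot: [127.3, 90.0, -125.5]
contact_force: [0.5, 0.1, 0.2]
gripper_width: 0.0878
t 1.10 tcp [0.3007 0.6042 0.3012] hook-frame(mm) x -145.28 y 467.76 z 301.25 | F hx 0.53 hy -0.04 z 0.23 | yaw_toolY-hookx -0.04 w 87.79 M [-0.02 -0.06  0.05] tilt [-0.02 -0.02]
[[-0.    -0.955 -0.295]
 [-0.    -0.295  0.955]
 [-1.     0.    -0.   ]]
tool-frame shift mm [   1.3 -153.4 -466.7]
```

```bash
python3 -m creep '{"jaw":[-1,-1,-1,-1,-1,-1,-1,-1,-1,-1],"translation":[[0,-0.008,-0.025],[0,-0.012,-0.036],[0,-0.012,-0.036],[0,-0.012,-0.036],[0,-0.012,-0.036],[0,-0.012,-0.036],[0,-0.012,-0.036],[0,-0.012,-0.036],[0,-0.012,-0.036],[0,-0.012,-0.036]],"roll":[0,0,0,0,0,0,0,0,0,0]}'
python3 - <<'E'
from plant import *
from h import *
s=get_state();R=show(s)
togo(s,[.585,.2035,.300])
E
```

```text
time_s: 2.1
tcp_pos: [0.5156, 0.3031, 0.3014]
eef_rot: [114.9, 90.0, -137.7]
contact_force: [-0.1, 0.6, 0.3]
gripper_width: 0.0878
t 2.10 tcp [0.5156 0.3031 0.3014] hook-frame(mm) x -29.04 y 116.63 z 301.42 | F hx 0.13 hy 0.61 z 0.32 | yaw_toolY-hookx 0.19 w 87.82 M [ 0.09 -0.05  0.01] tilt [-0.02 -0.01]
tool-frame shift mm [   1.4  -36.5 -115.8]
```

```bash
python3 -m creep '{"jaw":[-1,-1,-1,-1,-1,-1,-1,-1,-1,-1],"translation":[[0,-0.010,-0.030],[0,-0.010,-0.030],[0,-0.010,-0.030],[0,-0.006,-0.018],[0,0,-0.004],[0,0,0],[0,0,0],[0,0,0],[0,0,0],[0,0,0]],"roll":[0,0,0,0,0,0,0,0,0,0]}'
python3 - <<'E'
from plant import *
from h import *
s=get_state();R=show(s)
togo(s,[.585,.2035,.300])
for n in("side","top"):
    c=capture(n); x,y,w,h=(210,90,110,120) if n=="side" else (150,90,110,120)
    cv2.imwrite(f"pics/{n}1.png",np.clip(1.5*cv2.resize(c["image"][y:y+h,x:x+w,::-1],None,fx=5,fy=5,interpolation=cv2.INTER_CUBIC).astype(float),0,255).astype(np.uint8))
E
```

```text
time_s: 3.1
tcp_pos: [0.5823, 0.2096, 0.3017]
eef_rot: [-67.5, 90.0, 39.8]
contact_force: [0.5, 0.3, -0.5]
gripper_width: 0.0873
t 3.10 tcp [0.5823 0.2096 0.3017] hook-frame(mm) x 7.07 y 7.58 z 301.65 | F hx 0.60 hy 0.13 z -0.51 | yaw_toolY-hookx 0.10 w 87.34 M [ 0.05 -0.01 -0.01] tilt [0.01 0.01]
tool-frame shift mm [ 1.7 -0.7 -6.7]
```

View pics/side1.png

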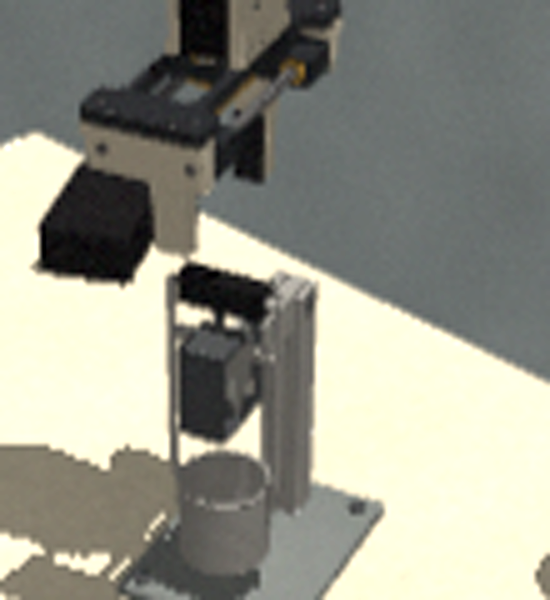

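View pics/top1.png

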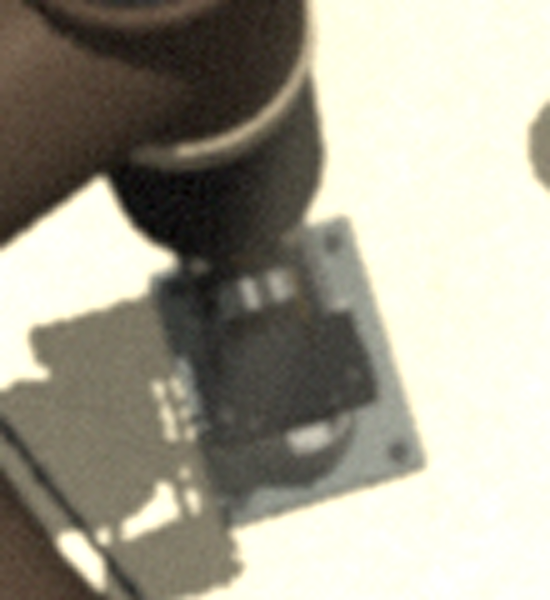

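The fingers straddle the grip: in the side crop one finger is at about (175,240) and the other is hidden behind. The alignment looks right, so I'll descend.

```bash
python3 -m creep '{"jaw":[-1,-1,-1,-1,-1,-1,-1,-1,-1,-1],"translation":[[0.005,0,-0.0045],[0.01,0,-0.002],[0.01,0,0],[0.01,0,0],[0.01,0,0],[0.01,0,0],[0.008,0,0],[0.006,0,0],[0.0045,0,0],[0,0,0]],"roll":[0,0,0,0,0,0,0,0,0,0]}' 3
python3 - <<'E'
from plant import *
from h import *
s=get_state();R=show(s)
c=capture("side");x,y,w,h=(210,90,110,120)
cv2.imwrite("pics/side2.png",np.clip(1.5*cv2.resize(c["image"][y:y+h,x:x+w,::-1],None,fx=5,fy=5,interpolation=cv2.INTER_CUBIC).astype(float),0,255).astype(np.uint8))
E
```

```text
time_s: 4.2
tcp_pos: [0.5843, 0.2028, 0.2275]
eef_rot: [103.1, 90.0, -149.7]
contact_force: [-0.6, 0.2, -0.4]
gripper_width: 0.0876
t 4.20 tcp [0.5843 0.2028 0.2275] hook-frame(mm) x 6.95 y 0.44 z 227.45 | F hx -0.54 hy 0.39 z -0.41 | yaw_toolY-hookx 0.04 w 87.60 M [ 0.05 -0.01  0.02] tilt [-0.04 -0.02]
```

View pics/side2.png

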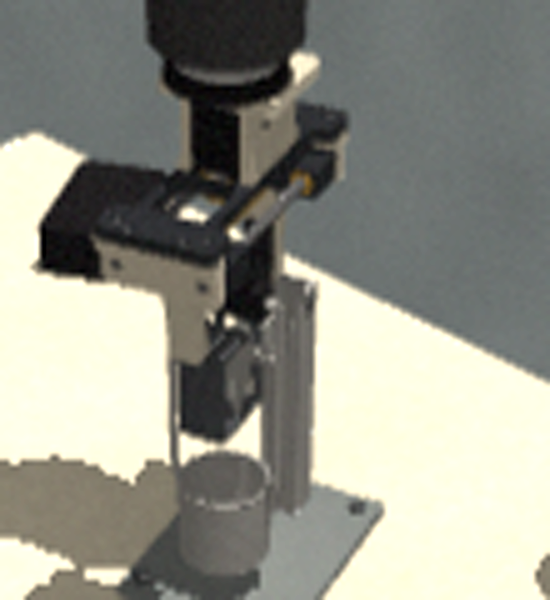

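The near finger now covers the grip from the front at crop (195,300), and the grip lies between the jaws. I'll close at 3 N.

```bash
python3 -m creep '{"jaw":[-0.5,0,0.3,0.4,0.45,0.5,0.52,0.54,0.56,0.58],"translation":[[0,0,0],[0,0,0],[0,0,0],[0,0,0],[0,0,0],[0,0,0],[0,0,0],[0,0,0],[0,0,0],[0,0,0]],"roll":[0,0,0,0,0,0,0,0,0,0]}' 3
python3 - <<'E'
from plant import *
from h import *
s=get_state();R=show(s)
E
```

```text
time_s: 5.25
tcp_pos: [0.5846, 0.2029, 0.2281]
eef_rot: [-84.4, 90.0, 22.9]
contact_force: [0.1, -0.9, 1.1]
gripper_width: 0.0189
t 5.25 tcp [0.5846 0.2029 0.2281] hook-frame(mm) x 7.29 y 0.47 z 228.08 | F hx -0.12 hy -0.88 z 1.08 | yaw_toolY-hookx 0.04 w 18.93 M [ 0.02 -0.2   0.04] tilt [0.01 0.  ]
```

```bash
python3 -m creep '{"jaw":[0.6,0.62,0.64,0.66,0.68,0.7,0.7,0.7,0.7,0.7],"translation":[[0,0,0],[0,0,0],[0,0,0],[0,0,0],[0,0,0],[0,0,0],[0,0,0],[0,0,0],[0,0,0],[0,0,0]],"roll":[0,0,0,0,0,0,0,0,0,0]}' 3
python3 - <<'E'
from plant import *
from h import *
s=get_state();R=show(s)
E
```

```text
time_s: 6.25
tcp_pos: [0.5846, 0.2029, 0.2281]
eef_rot: [-73.5, 90.0, 33.8]
contact_force: [0.7, 1.1, 0.4]
gripper_width: 0.0183
t 6.25 tcp [0.5846 0.2029 0.2281] hook-frame(mm) x 7.28 y 0.49 z 228.12 | F hx 0.98 hy 0.86 z 0.43 | yaw_toolY-hookx 0.04 w 18.32 M [ 0.3  -0.66 -0.02] tilt [0.01 0.01]
```

```bash
python3 -m creep '{"jaw":[0.7,0.7,0.7,0.7,0.7,0.7,0.7,0.7,0.7,0.7],"translation":[[0,-0.0005,0],[0,-0.0005,0],[0,0,0],[0,0,0],[0,0,0],[0,0,0],[0,0,0],[0,0,0],[0,0,0],[0,0,0]],"roll":[0,0,0,0,0,0,0,0,0,0]}' 3
python3 - <<'E'
from plant import *
from h import *
s=get_state();R=show(s)
E
```

```text
time_s: 7.25
tcp_pos: [0.5854, 0.2031, 0.228]
eef_rot: [101.5, 90.0, -151.3]
contact_force: [-0.0, -0.3, 0.6]
gripper_width: 0.018
t 7.25 tcp [0.5854 0.2031 0.228 ] hook-frame(mm) x 8.11 y 0.42 z 228.02 | F hx -0.13 hy -0.26 z 0.58 | yaw_toolY-hookx 0.04 w 18.03 M [ 0.18 -0.04 -0.02] tilt [-0.01 -0.  ]
```

```bash
python3 -m creep '{"jaw":[0.7,0.7,0.75,0.8,0.85,0.9,1,1,1,1],"translation":[[0,0,0],[0,0,0],[0,0,0],[0,0,0],[0,0,0],[0,0,0],[0,0,0],[0,0,0],[0,0,0],[0,0,0]],"roll":[0,0,0,0,0,0,0,0,0,0]}' 50
python3 - <<'E'
from plant import *
from h import *
s=get_state();R=show(s)
E
```

```text
time_s: 8.25
tcp_pos: [0.5854, 0.2032, 0.228]
eef_rot: [81.9, 90.0, -170.8]
contact_force: [0.7, 1.2, -0.0]
gripper_width: 0.018
t 8.25 tcp [0.5854 0.2032 0.228 ] hook-frame(mm) x 8.14 y 0.47 z 228.01 | F hx 1.06 hy 0.91 z -0.03 | yaw_toolY-hookx 0.04 w 17.96 M [ 0.08  0.11 -0.  ] tilt [-0.01 -0.  ]
```

Gripped cleanly. Next I'll lift 1.5 mm to take the weight.

```bash
python3 -m creep '{"jaw":[1,1,1,1,1,1,1,1,1,1],"translation":[[-0.0003,0,0],[-0.0003,0,0],[-0.0003,0,0],[-0.0003,0,0],[-0.0003,0,0],[0,0,0],[0,0,0],[0,0,0],[0,0,0],[0,0,0]],"roll":[0,0,0,0,0,0,0,0,0,0]}' 50
python3 - <<'E'
from plant import *
from h import *
s=get_state();R=show(s)
E
```

```text
time_s: 9.25
tcp_pos: [0.5855, 0.2031, 0.2295]
eef_rot: [95.5, 90.0, -157.2]
contact_force: [0.0, 0.8, -3.5]
gripper_width: 0.0174
t 9.25 tcp [0.5855 0.2031 0.2295] hook-frame(mm) x 8.16 y 0.44 z 229.54 | F hx 0.24 hy 0.76 z -3.53 | yaw_toolY-hookx 0.04 w 17.35 M [ 0.08  0.01 -0.01] tilt [-0. -0.]
```

```bash
cat > st.py <<'E'
from plant import *
from h import *
s=get_state();show(s);hy=np.array([-np.sin(HP[2]),np.cos(HP[2]),0]);print("M_hy %.3f"%(s["moment"]@hy))
E
python3 -m creep '{"jaw":[1,1,1,1,1,1,1,1,1,1],"translation":[[0,-0.001,0],[0,-0.001,0],[0,-0.001,0],[0,-0.001,0],[0,-0.001,0],[0,0,0],[0,0,0],[0,0,0],[0,0,0],[0,0,0]],"roll":[0,0,0,0,0,0,0,0,0,0]}' 50 >/dev/null; python3 st.py
```

```text
t 10.25 tcp [0.5902 0.2046 0.2295] hook-frame(mm) x 13.12 y 0.42 z 229.54 | F hx -3.26 hy 0.17 z -1.07 | yaw_toolY-hookx 0.04 w 17.73 M [-0.22  0.7   0.  ] tilt [-0. -0.]
M_hy 0.729
```

```bash
python3 -m creep '{"jaw":[1,1,1,1,1,1,1,1,1,1],"translation":[[0,-0.0005,0],[0,-0.0005,0],[0,0,0],[0,0,0],[0,0,0],[0,0,0],[0,0,0],[0,0,0],[0,0,0],[0,0,0]],"roll":[0,0,0,0,0,0,0,0,0,0]}' 50 >/dev/null; python3 st.py
```

```text
t 11.25 tcp [0.5912 0.2049 0.2296] hook-frame(mm) x 14.17 y 0.46 z 229.56 | F hx -1.85 hy -0.23 z -1.91 | yaw_toolY-hookx 0.04 w 17.70 M [-0.28  0.65 -0.02] tilt [-0. -0.]
M_hy 0.707
```

```bash
python3 -m creep '{"jaw":[1,1,1,1,1,1,1,1,1,1],"translation":[[0,-0.0005,0],[0,-0.0005,0],[0,0,0],[0,0,0],[0,0,0],[0,0,0],[0,0,0],[0,0,0],[0,0,0],[0,0,0]],"roll":[0,0,0,0,0,0,0,0,0,0]}' 50 >/dev/null; python3 st.py
```

```text
t 12.25 tcp [0.5921 0.2052 0.2295] hook-frame(mm) x 15.16 y 0.45 z 229.52 | F hx -1.36 hy 0.16 z -1.45 | yaw_toolY-hookx 0.04 w 17.90 M [-0.28  0.69 -0.03] tilt [-0. -0.]
M_hy 0.744
```

```bash
python3 -m creep '{"jaw":[1,1,1,1,1,1,1,1,1,1],"translation":[[0,-0.0005,0],[0,-0.0005,0],[0,0,0],[0,0,0],[0,0,0],[0,0,0],[0,0,0],[0,0,0],[0,0,0],[0,0,0]],"roll":[0,0,0,0,0,0,0,0,0,0]}' 50 >/dev/null; python3 st.py
```

```text
t 13.25 tcp [0.5931 0.2055 0.2295] hook-frame(mm) x 16.14 y 0.43 z 229.54 | F hx -1.48 hy 0.37 z -2.88 | yaw_toolY-hookx 0.04 w 17.82 M [-0.28  0.71 -0.03] tilt [-0. -0.]
M_hy 0.757
```

```bash
python3 -m creep '{"jaw":[1,1,1,1,1,1,1,1,1,1],"translation":[[0,-0.0005,0],[0,-0.0005,0],[0,0,0],[0,0,0],[0,0,0],[0,0,0],[0,0,0],[0,0,0],[0,0,0],[0,0,0]],"roll":[0,0,0,0,0,0,0,0,0,0]}' 50 >/dev/null; python3 st.py
```

```text
t 14.25 tcp [0.594  0.2058 0.2295] hook-frame(mm) x 17.13 y 0.43 z 229.53 | F hx -1.48 hy -1.09 z -2.72 | yaw_toolY-hookx 0.04 w 17.82 M [-0.29  0.76  0.02] tilt [-0. -0.]
M_hy 0.809
```

```bash
python3 -m creep '{"jaw":[1,1,1,1,1,1,1,1,1,1],"translation":[[0,-0.0005,0],[0,-0.0005,0],[0,0,0],[0,0,0],[0,0,0],[0,0,0],[0,0,0],[0,0,0],[0,0,0],[0,0,0]],"roll":[0,0,0,0,0,0,0,0,0,0]}' 50 >/dev/null; python3 st.py
```

```text
t 15.25 tcp [0.595  0.2061 0.2295] hook-frame(mm) x 18.16 y 0.46 z 229.53 | F hx -2.73 hy -0.17 z -4.19 | yaw_toolY-hookx 0.04 w 17.41 M [-0.23  0.84 -0.07] tilt [-0.  0.]
M_hy 0.873
```

```bash
python3 -m creep '{"jaw":[1,1,1,1,1,1,1,1,1,1],"translation":[[0,-0.0005,0],[0,-0.0005,0],[0,0,0],[0,0,0],[0,0,0],[0,0,0],[0,0,0],[0,0,0],[0,0,0],[0,0,0]],"roll":[0,0,0,0,0,0,0,0,0,0]}' 50 >/dev/null; python3 st.py
```

```text
t 16.25 tcp [0.596  0.2064 0.2296] hook-frame(mm) x 19.17 y 0.43 z 229.60 | F hx -1.58 hy -0.04 z -2.71 | yaw_toolY-hookx 0.04 w 17.33 M [-0.22  0.86 -0.02] tilt [0. 0.]
M_hy 0.890
```

```bash
python3 -m creep '{"jaw":[1,1,1,1,1,1,1,1,1,1],"translation":[[0,-0.0005,0],[0,-0.0005,0],[0,0,0],[0,0,0],[0,0,0],[0,0,0],[0,0,0],[0,0,0],[0,0,0],[0,0,0]],"roll":[0,0,0,0,0,0,0,0,0,0]}' 50 >/dev/null; python3 st.py
```

```text
t 17.25 tcp [0.5963 0.2065 0.2296] hook-frame(mm) x 19.54 y 0.42 z 229.55 | F hx -5.52 hy 0.74 z -1.88 | yaw_toolY-hookx 0.04 w 17.65 M [-0.39  2.08 -0.07] tilt [-0.07 -0.03]
M_hy 2.102
```

That's the stop: M_hy jumped from 0.89 to 2.10, with about 6 N. I'll back off 2 mm in the command, which puts the bar about 1.2 mm short of the stop, then start the lift slowly.

```bash
python3 -m creep '{"jaw":[1,1,1,1,1,1,1,1,1,1],"translation":[[0,0.001,0],[0,0.001,0],[0,0,0],[0,0,0],[0,0,0],[0,0,0],[0,0,0],[0,0,0],[0,0,0],[0,0,0]],"roll":[0,0,0,0,0,0,0,0,0,0]}' 50 >/dev/null; python3 st.py
```

```text
t 18.25 tcp [0.5951 0.2061 0.2296] hook-frame(mm) x 18.23 y 0.44 z 229.63 | F hx -2.66 hy -0.66 z -2.60 | yaw_toolY-hookx 0.04 w 17.65 M [-0.19  0.68  0.06] tilt [0.01 0.  ]
M_hy 0.709
```

```bash
python3 -m creep '{"jaw":[1,1,1,1,1,1,1,1,1,1],"translation":[[-0.0005,0,0],[-0.0005,0,0],[-0.0005,0,0],[-0.0005,0,0],[-0.0005,0,0],[0,0,0],[0,0,0],[0,0,0],[0,0,0],[0,0,0]],"roll":[0,0,0,0,0,0,0,0,0,0]}' 50 >/dev/null; python3 st.py
```

```text
t 19.25 tcp [0.5951 0.2061 0.2321] hook-frame(mm) x 18.22 y 0.45 z 232.13 | F hx -2.40 hy 0.47 z -3.29 | yaw_toolY-hookx 0.04 w 17.53 M [-0.16  0.79 -0.04] tilt [0.01 0.  ]
M_hy 0.805
```

```bash
python3 -m creep '{"jaw":[1,1,1,1,1,1,1,1,1,1],"translation":[[-0.0005,0,0],[-0.0005,0,0],[-0.0005,0,0],[-0.0005,0,0],[-0.0005,0,0],[-0.0005,0,0],[-0.0005,0,0],[-0.0005,0,0],[0,0,0],[0,0,0]],"roll":[0,0,0,0,0,0,0,0,0,0]}' 50 >/dev/null; python3 st.py
```

```text
t 20.25 tcp [0.5952 0.2061 0.2363] hook-frame(mm) x 18.31 y 0.43 z 236.26 | F hx -1.56 hy -0.64 z -0.96 | yaw_toolY-hookx 0.04 w 17.56 M [-0.12  0.67  0.01] tilt [0.02 0.01]
M_hy 0.680
```

```bash
python3 -m creep '{"jaw":[1,1,1,1,1,1,1,1,1,1],"translation":[[-0.001,0,0],[-0.001,0,0],[-0.001,0,0],[-0.001,0,0],[-0.001,0,0],[-0.001,0,0],[-0.001,0,0],[-0.001,0,0],[0,0,0],[0,0,0]],"roll":[0,0,0,0,0,0,0,0,0,0]}' 50 >/dev/null; python3 st.py
```

```text
t 21.25 tcp [0.5951 0.2061 0.2441] hook-frame(mm) x 18.23 y 0.46 z 244.09 | F hx 0.03 hy 0.18 z -3.28 | yaw_toolY-hookx 0.04 w 17.98 M [0.06 0.01 0.03] tilt [0.01 0.  ]
M_hy -0.008
```

Lateral force is zero, so the bar is clear. I'll go up to +30 mm (TCP z 258).

```bash
python3 -m creep '{"jaw":[1,1,1,1,1,1,1,1,1,1],"translation":[[-0.002,0,0],[-0.002,0,0],[-0.002,0,0],[-0.002,0,0],[-0.002,0,0],[-0.002,0,0],[-0.002,0,0],[0,0,0],[0,0,0],[0,0,0]],"roll":[0,0,0,0,0,0,0,0,0,0]}' 50 >/dev/null; python3 st.py
```

```text
t 22.25 tcp [0.595  0.2061 0.2579] hook-frame(mm) x 18.13 y 0.45 z 257.94 | F hx -0.65 hy -0.14 z -2.36 | yaw_toolY-hookx 0.04 w 17.90 M [ 0.03 -0.02  0.03] tilt [-0.01 -0.  ]
M_hy -0.025
```

Run:
```python
from plant import *
from h import *
c=capture("side");x,y,w,h=(210,90,110,120)
cv2.imwrite("pics/side3.png",np.clip(1.5*cv2.resize(c["image"][y:y+h,x:x+w,::-1],None,fx=5,fy=5,interpolation=cv2.INTER_CUBIC).astype(float),0,255).astype(np.uint8))
```

```text
(no output)
```

View pics/side3.png

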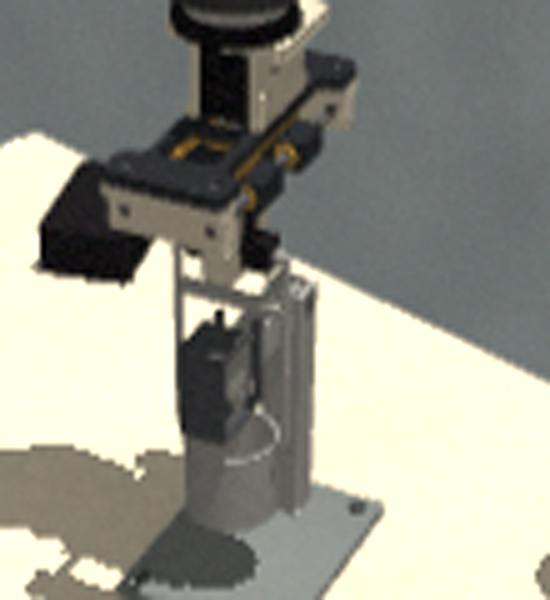

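The bar, crop (215,292), is above the clip and the keeper tip at (218,318). The cup is level with its rim below the clip. I'll draw it off level along hook −x.

```bash
python3 -m creep '{"jaw":[1,1,1,1,1,1,1,1,1,1],"translation":[[0,0.004,0],[0,0.008,0],[0,0.012,0],[0,0.014,0],[0,0.015,0],[0,0.015,0],[0,0.014,0],[0,0.01,0],[0,0.006,0],[0,0.002,0]],"roll":[0,0,0,0,0,0,0,0,0,0]}' 50 >/dev/null; python3 st.py
python3 - <<'E'
from plant import *
from h import *
s=get_state()
c=np.mean([back(T,336,182,.038)[:2],back(S,341,259,.038)[:2]],0);print(c)
togo(s,[c[0],c[1],.30])
for cam,n in((S,"s"),(T,"t")):
    x,y,w,h=(295,230,90,75) if n=="s" else (290,140,95,95)
    cv2.imwrite(f"pics/pan_{n}.png",np.clip(1.5*cv2.resize(cam["image"][y:y+h,x:x+w,::-1],None,fx=6,fy=6,interpolation=cv2.INTER_CUBIC).astype(float),0,255).astype(np.uint8))
E
```

```text
t 23.30 tcp [0.499  0.1764 0.2584] hook-frame(mm) x -82.31 y 0.44 z 258.42 | F hx 0.75 hy -0.27 z -2.78 | yaw_toolY-hookx 0.06 w 17.59 M [ 0.05 -0.01 -0.02] tilt [0.03 0.02]
M_hy -0.023
[ 0.55823717 -0.17249254]
tool-frame shift mm [ -41.7   47.  -350.7]
```

View pics/pan_s.png

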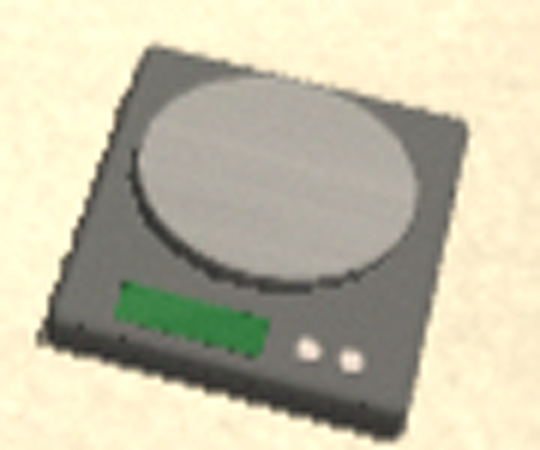

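View pics/pan_t.png

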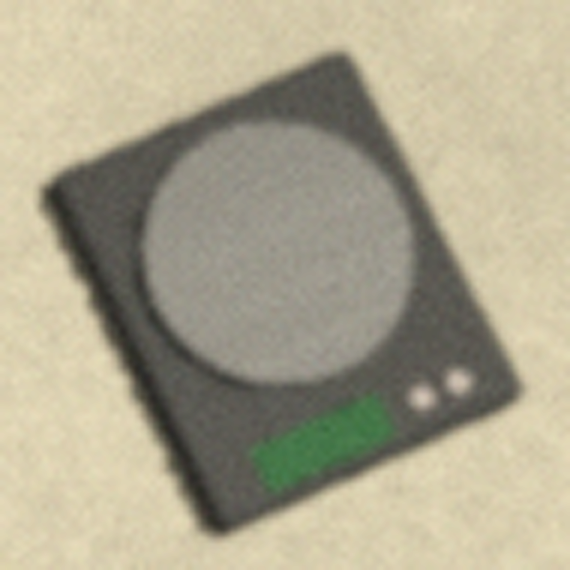

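The pan centre is at about side (341,259) and top (336,182), which gives world (0.558, −0.172). I'll raise and traverse.

```bash
python3 -m creep '{"jaw":[1,1,1,1,1,1,1,1,1,1],"translation":[[-0.008,0,0],[-0.012,0,0],[-0.012,0.001,-0.008],[-0.008,0.002,-0.016],[0,0.003,-0.022],[0,0.004,-0.028],[0,0.004,-0.03],[0,0.004,-0.03],[0,0.004,-0.03],[0,0.004,-0.03]],"roll":[0,0,0,0,0,0,0,0,0,0]}' 50 >/dev/null; python3 -m creep '{"jaw":[1,1,1,1,1,1,1,1,1,1],"translation":[[0,0.004,-0.03],[0,0.004,-0.028],[0,0.003,-0.024],[0,0.003,-0.02],[0,0.003,-0.016],[0,0.002,-0.01],[0,0.002,-0.006],[0,0,-0.002],[0,0,0],[0,0,0]],"roll":[0,0,0,0,0,0,0,0,0,0]}' 50 >/dev/null;python3 st.py
python3 - <<'E'
from plant import *
from h import *
togo(get_state(),[.5582,-.1724,.30])
E
```

```text
t 25.30 tcp [ 0.5525 -0.1522  0.2982] hook-frame(mm) x -128.45 y -329.20 z 298.19 | F hx 0.43 hy -0.16 z -2.88 | yaw_toolY-hookx 0.07 w 18.02 M [ 0.06 -0.07  0.  ] tilt [0.01 0.01]
M_hy -0.086
tool-frame shift mm [ -1.8   0.6 -21. ]
```

```bash
python3 -m creep '{"jaw":[1,1,1,1,1,1,1,1,1,1],"translation":[[0.004,0.0006,-0.007],[0.008,0,-0.009],[0.01,0,-0.005],[0.01,0,0],[0.01,0,0],[0.008,0,0],[0.006,0,0],[0.004,0,0],[0.003,0,0],[0,0,0]],"roll":[0,0,0,0,0,0,0,0,0,0]}' 50 >/dev/null;python3 st.py
python3 - <<'E'
from plant import *
from h import *
togo(get_state(),[.5582,-.1724,.226])
for n in("side","top"):
    c=capture(n);x,y,w,h=(280,140,120,170) if n=="side" else (270,120,120,120)
    cv2.imwrite(f"pics/{n}4.png",np.clip(1.5*cv2.resize(c["image"][y:y+h,x:x+w,::-1],None,fx=3.5,fy=3.5,interpolation=cv2.INTER_CUBIC).astype(float),0,255).astype(np.uint8))
E
```

```text
t 26.30 tcp [ 0.5581 -0.1728  0.2349] hook-frame(mm) x -129.21 y -350.54 z 234.85 | F hx -0.01 hy 0.42 z -2.70 | yaw_toolY-hookx 0.05 w 18.12 M [ 0.   -0.01 -0.07] tilt [-0.01  0.  ]
M_hy -0.014
tool-frame shift mm [ 8.9 -0.2  0.3]
```

View pics/side4.png

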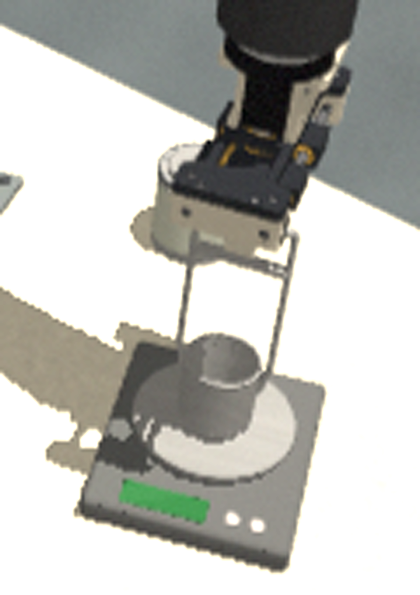

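View pics/top4.png

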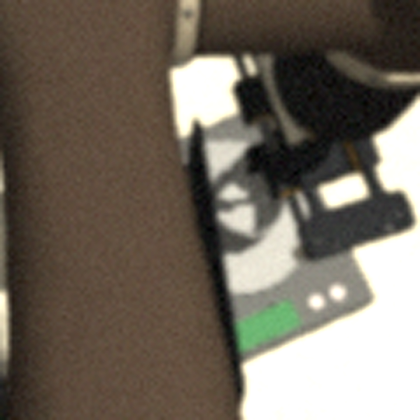

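The cup hangs upright over the middle of the pan, its foot at crop (214,425) against a pan centre of about (215,417). I'll lower slowly until it touches.

```bash
python3 -m creep '{"jaw":[1,1,1,1,1,1,1,1,1,1],"translation":[[0.001,0,0],[0.001,0,0],[0.001,0,0],[0.001,0,0],[0.001,0,0],[0.0008,0,0],[0.0006,0,0],[0.0003,0,0],[0.0003,0,0],[0,0,0]],"roll":[0,0,0,0,0,0,0,0,0,0]}' 50 >/dev/null;python3 st.py
```

```text
t 27.40 tcp [ 0.5581 -0.1729  0.228 ] hook-frame(mm) x -129.19 y -350.65 z 228.03 | F hx 0.90 hy 0.43 z -3.05 | yaw_toolY-hookx 0.04 w 17.66 M [ 0.03 -0.03 -0.01] tilt [-0. -0.]
M_hy -0.033
```

```bash
python3 -m creep '{"jaw":[1,1,1,1,1,1,1,1,1,1],"translation":[[0.0002,0,0],[0.0002,0,0],[0.0002,0,0],[0.0002,0,0],[0.0002,0,0],[0,0,0],[0,0,0],[0,0,0],[0,0,0],[0,0,0]],"roll":[0,0,0,0,0,0,0,0,0,0]}' 50 >/dev/null;python3 st.py
```

```text
t 28.40 tcp [ 0.5581 -0.1729  0.2271] hook-frame(mm) x -129.18 y -350.63 z 227.08 | F hx -0.65 hy -0.43 z -3.01 | yaw_toolY-hookx 0.04 w 17.51 M [ 0.08 -0.04  0.06] tilt [-0. -0.]
M_hy -0.065
```

```bash
python3 -m creep '{"jaw":[1,1,1,1,1,1,1,1,1,1],"translation":[[0.0001,0,0],[0.0001,0,0],[0.0001,0,0],[0.0001,0,0],[0.0001,0,0],[0.0001,0,0],[0.0001,0,0],[0,0,0],[0,0,0],[0,0,0]],"roll":[0,0,0,0,0,0,0,0,0,0]}' 50 >/dev/null;python3 st.py
```

```text
t 29.40 tcp [ 0.5581 -0.1729  0.2264] hook-frame(mm) x -129.17 y -350.63 z 226.37 | F hx -0.94 hy -0.48 z -2.65 | yaw_toolY-hookx 0.04 w 17.72 M [ 0.   -0.04  0.01] tilt [0. 0.]
M_hy -0.038
```

```bash
python3 -m creep '{"jaw":[1,1,1,1,1,1,1,1,1,1],"translation":[[0.0001,0,0],[0.0001,0,0],[0.0001,0,0],[0.0001,0,0],[0.0001,0,0],[0,0,0],[0,0,0],[0,0,0],[0,0,0],[0,0,0]],"roll":[0,0,0,0,0,0,0,0,0,0]}' 50 >/dev/null;python3 st.py
```

```text
t 30.40 tcp [ 0.5584 -0.1729  0.2262] hook-frame(mm) x -128.96 y -350.73 z 226.18 | F hx -0.78 hy 0.60 z 2.33 | yaw_toolY-hookx 0.05 w 17.07 M [ 0.22  0.2  -0.01] tilt [ 0.04 -0.01]
M_hy 0.124
```

Touchdown: Fz went from −3 to +2.3 N. I'll ease up 0.15 mm and relax the grip before opening.

```bash
python3 -m creep '{"jaw":[1,1,1,1,1,1,1,1,1,1],"translation":[[-0.0001,0,0],[-0.00005,0,0],[0,0,0],[0,0,0],[0,0,0],[0,0,0],[0,0,0],[0,0,0],[0,0,0],[0,0,0]],"roll":[0,0,0,0,0,0,0,0,0,0]}' 10 >/dev/null;python3 st.py
```

```text
t 31.40 tcp [ 0.5583 -0.1729  0.2262] hook-frame(mm) x -129.03 y -350.71 z 226.15 | F hx 0.30 hy -0.12 z 2.04 | yaw_toolY-hookx 0.04 w 17.70 M [ 0.4  -0.86 -0.  ] tilt [ 0.02 -0.  ]
M_hy -0.938
```

```bash
python3 -m creep '{"jaw":[0.62,0.6,0.58,0.56,0.54,0.5,0.46,0.42,0.38,0.34],"translation":[[0,0,0],[0,0,0],[0,0,0],[0,0,0],[0,0,0],[0,0,0],[0,0,0],[0,0,0],[0,0,0],[0,0,0]],"roll":[0,0,0,0,0,0,0,0,0,0]}' 3 >/dev/null;python3 st.py
```

```text
t 32.40 tcp [ 0.5581 -0.1729  0.226 ] hook-frame(mm) x -129.23 y -350.65 z 226.00 | F hx 0.05 hy -0.29 z 0.13 | yaw_toolY-hookx 0.04 w 28.54 M [ 0.1  -0.06 -0.  ] tilt [-0.  0.]
M_hy -0.082
```

```bash
python3 -m creep '{"jaw":[0.2,0,-0.2,-0.2,-0.2,-0.2,-0.2,-0.2,-0.2,-0.2],"translation":[[0,0,0],[0,0,0],[0,0,0],[-0.004,0,0],[-0.008,0,0],[-0.01,0,0],[-0.012,0,0],[-0.014,0,0],[-0.014,0,0],[-0.014,0,0]],"roll":[0,0,0,0,0,0,0,0,0,0]}' 3 >/dev/null;
python3 -m creep '{"jaw":[-0.2,-0.2,-0.2,-0.2,-0.2,-0.2,-0.2,-0.2,-0.2,-0.2],"translation":[[-0.014,0,0],[-0.014,0,0],[-0.01,0,0],[-0.006,0,0],[0,0,0],[0,0,0],[0,0,0],[0,0,0],[0,0,0],[0,0,0]],"roll":[0,0,0,0,0,0,0,0,0,0]}' 3 >/dev/null;python3 st.py
python3 - <<'E'
from plant import *
from h import *
for n in("side","top"):
    c=capture(n);cv2.imwrite(f"pics/{n}5.png",np.clip(1.4*cv2.resize(c["image"][:,:,::-1],None,fx=1.5,fy=1.5,interpolation=cv2.INTER_CUBIC).astype(float),0,255).astype(np.uint8))
E
```

```text
t 34.40 tcp [ 0.5581 -0.1728  0.3458] hook-frame(mm) x -129.19 y -350.62 z 345.83 | F hx -0.23 hy 0.28 z 0.54 | yaw_toolY-hookx 0.04 w 52.51 M [ 0.06 -0.07 -0.02] tilt [-0.02  0.  ]
M_hy -0.087
```

View pics/side5.png

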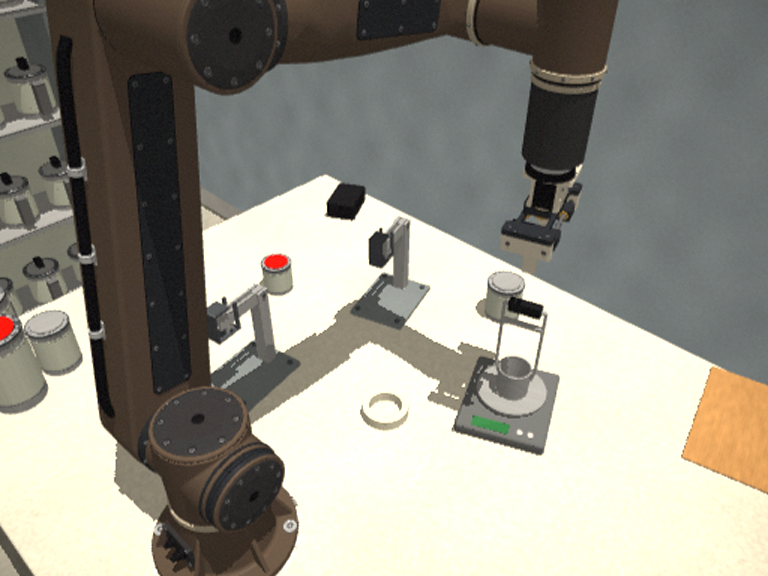

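View pics/top5.png

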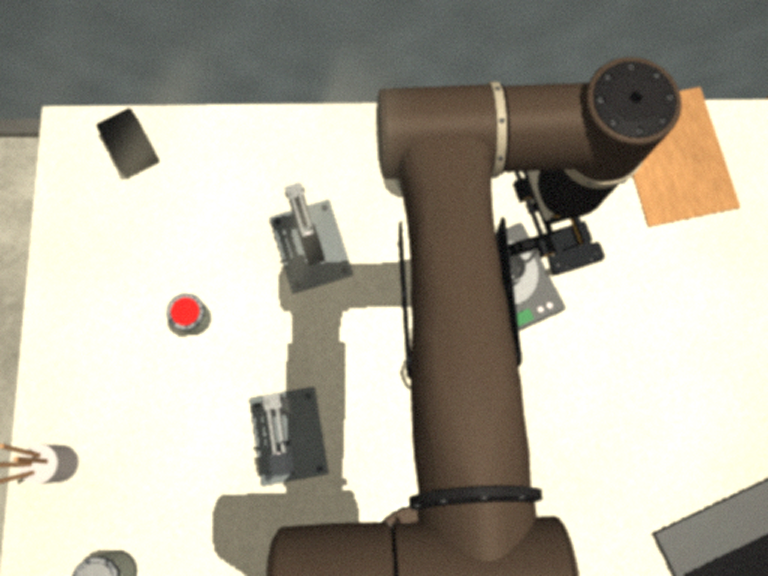

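The cup stands upright on the pan, foot at side picture (514,392). The gripper is well above it, and the tins (277,272) and (505,290) and the tape (385,408) are where they were. I'm handing in.

```bash
python3 -c "
from plant import *
print(close_job())"
```

```text
the job is handed in; nothing more can be done
None
```

The cup is standing upright near the middle of the scale pan, released, and the job is handed in at about 34.5 s of the 72 s allowed.

- **Grip:** I closed at 3 N first, centred the jaws by about 1 mm until the side load vanished, then gripped at 50 N.
- **Keeper and stop:** I raised the bar 1.5 mm to take the cup's weight and pressed the keeper back with the bar in 1 mm steps. The stop showed as a sharp rise to about 6 N, the highest hook load I measured. I backed off to roughly 1.2 mm short of it.
- **Lift-out:** The bar came up without any jump in force. I drew the cup off level at +30 mm and carried it to the pan.
- **Placing:** At touchdown the vertical force went from about −3 N to +2.3 N, so roughly 5 N on the pan. I then relaxed the grip, opened the jaws and rose 120 mm.

**Last checks:**
- The final side picture shows the cup upright near the middle of the pan, the gripper well clear, and the tins and tape unmoved to the eye. The tool force reads about zero.
- In the final top picture the arm hides tin A, most of the tape and part of the pan, so those rest on the side picture alone.
- Force readings were noisy by about ±1 N. Force was read only at the end of each move, so brief peaks in between would not show. Nothing failed or disagreed.

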